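# Hold the off-balance swivel arm level over the bench jig

### The job

Pick the display swivel arm, the one with the thick heavy hub at one end, out of the parts crate, gripping its bar at the balance point, and leave everything else where it is. Carry it to the bench jig and hold it still and level there with the hub over the spigot and the thin end over the fork, about 4 cm clear above the spigot and without ever touching the jig, so that I can slip a washer on. Finish while still holding it: do not set it down or let it go.

Things in the scene. Friction and masses are not known exactly. Their poses are not given: they have to be found in the camera images.
- swivel_arm: cast swivel arm, loose in the crate, about 0.4 kg, lying flat roughly along the crate's x. Dark steel hub (upright cylinder, diameter 44, height 36) at one end, straight aluminium bar 18 wide (underside 16, top 32 above the hub's underside), thin upright boss (diameter 22, height 34) at the other end. Origin: centre of the hub's underside; x along the bar to the thin boss, z up
- balance_point (a point): the swivel arm's balance point (centre of mass), inside the bar, 56 from the hub's centre along the bar and 20 above the hub's underside; the bar is bare from 22 to 169 from the hub's centre, so this is well off mid-length, on the hub's side
- thin_end (a point): centre of the underside of the swivel arm's thin end boss, 180 from the arm's origin along its x; it stands on the crate floor like the hub
- crate: fixed open grey plastic crate, outside 310 (x) by 290 (y) by 45 high, walls and floor 5 thick; origin: centre of its underside on the table; its floor is 5 above the table. It may stand on the left or the right, turned by up to 0.2 rad.
- jig: fixed bench jig, opposite the crate: grey plate 260 (x) by 110 (y) by 12 thick, origin: centre of its underside. At x = -90 a round steel spigot, diameter 18, with a 36 wide collar at its foot, top 72 above the table; at x = +90 a dark steel fork, 24 by 52, whose two prongs stand 62 above the table with a 28 wide gap between them.
- spigot_top (a point): centre of the top of the jig's spigot, 72 above the table; axes as the jig's
- fork_top (a point): middle between the tops of the jig's fork prongs, 62 above the table
- strut: loose aluminium strut in the crate, beside the swivel arm and not wanted: same bar, but with the same thin boss (diameter 22) at both ends, 180 apart, no hub. Origin: centre of the underside of one boss; x along the bar. Leave it.
- spacer: loose steel spacer ring in the crate, diameter 34, 12 high. Leave it.
- foot: loose black rubber foot in the crate, diameter 28, 20 high. Leave it.
- meter: green multimeter lying on the table, 170 by 85 by about 45. Leave it.
- screwdriver: screwdriver with an orange handle, 190 long, lying on the table between crate and jig. Leave it.
- spool: steel-coloured solder spool standing on the table, diameter 56, 48 high. Leave it.
- tape: yellow roll of tape lying on the table, diameter 90, 22 high. Leave it.
- flux: amber glass jar standing on the table, diameter 50, 100 high. Leave it.
- remote: black remote control lying beside the screwdriver, 170 by 44 by 18. Leave it.
Things that resemble listed ones, but are neither listed nor needed, are in the scene too. What is shaped like the swivel_arm but orange or turquoise is not meant.

How it is judged:
By the outcome, as a careful person would: the job done as asked, in the order asked, and still so for the second after the job is handed in, while the arm keeps its last pose, push and grip.
It also fails if it takes over 42 s, if anything falls off the work surface, if the arm or the gripper's body presses on something with over 40 N, if the wrist force passes 120 N, or if a joint passes its speed limit or range.

### The arm

A 6-joint arm with a two-finger parallel gripper is mounted at the origin on the work surface. World frame = base frame: x ahead of the robot, y to its left, z up, the work surface at z = 0. Lengths are in m, angles in rad, forces in N, time in s.
With the tool pointing down it reaches from about 0.35 to 0.875 m from the base axis. Payload 4.2 kg.
Tool frame: the origin (TCP) lies at the very end of the fingers, on their centre line; the grasp point (between the pads) lies 19 mm behind it; z points along the fingers, y is the direction in which the jaws open and shut (so a half turn about z gives the same grasp; the last joint's range is limited). The gripper opens to 87 mm and grips with 3 to 60 N. Pads are 19 mm wide; open, the fingers measure 117 mm over their backs; the gripper's body (75 mm by 190 mm) begins 51 mm behind the grasp point.
Start: joints at [1.418, 0.385, 0.008, 0, -1.194, -0.259], TCP at [0.25, 0.573, 0.223] pointing down, gripper open.
Joint ranges: [-3.14, 3.14], [-1.21, 2.06], [-1.07, 1.41], [-3.16, 2.05], [-2.99, -0.16], [-3.1, 3.1]. Speed limits (rad/s): [2.79, 2.79, 3.14, 3.14, 3.14, 3.14].

### API

Orientations are given as a unit quaternion [w, x, y, z].
In Python, from workcell import r gives the robot as it stands. The module is installed in compiled form; this text tells all that it offers.
- The arm moves only by the tool send_rows, never from a script. Its argument "increments" is a list of rows, each an object with "offset": the shift along the tool's x, y, z in mm, a list of three; "rot": the turn, a rotation vector about the tool's x, y, z in rad, a list of three; "grip": the opening in per cent of the stroke, from 0 (shut) to 100 (fully open). A call has 1 to 10 rows; each row is the pose to reach, as a shift and turn from the pose commanded when the call began, along the tool's axes at that moment; what a row does not reach only later rows make up. A row lasts 1/10 s, in which the tool goes at most 50 mm and 8.59 degrees, less where a joint would pass 70% of its speed; a pose out of reach is approached as far as the arm can. A call with a gripper value outside its range is refused whole. The fingers move at their own pace and stop on an object; "newtons" is the grip in N (left out, the last holds). Time passes only in rows, so rows that repeat a pose let the fingers close. It gives the time, the measured TCP pose, the force and the opening at its end, in the units of the state.
- r.get_state(): the state, without advancing time (a new reading comes with each control period).
- r.read_camera(name): name is "scene" or "side" or "wrist"; returns a dict with "frame" (480x640x3 uint8, red, green, blue), "fx", "fy", "cx", "cy" (pixels), "k1" (the pictures are not rectified: a ray, as slopes to the right and down, at radius r is drawn at 1 + k1 r^2 times it, then the intrinsics apply), "pose" (4x4, takes a point from camera to world coordinates); the wrist camera has in their place "mount" (4x4, takes a point from camera to tool coordinates, whose origin is the TCP and whose axes are the flange's). Camera axes: x right, y up, looking along -z (the intrinsics and any distortion apply to the point x, -y, -z); pixel columns grow to the right and rows downward; lengths in m; the calibration is good to about 2 mm. A picture is of the moment at which its call begins: read the wrist's pose just before it. There is no depth.
- r.job_done(): hands the job in, once; it reports no verdict.
The state is a dict: "time_s": time; "q": joint angles; "joint_vel": joint speeds; "joint_efforts": joint torques, N m; "ee_pos": TCP position; "ee_rot": TCP orientation; "ft_force": force on the tool from outside, world axes, zero at the start; "ft_torque": the same for the moment, N m; "width": finger opening in m.
Only numpy, scipy, OpenCV 4.12 (cv2) and the standard library are available. Lean on these libraries where they do the work, as an engineer would, in place of code of your own. Each camera call takes 0.05 s, during which the arm holds its last target.

## Working session

There is one attempt and no reset: what is moved stays moved. The work goes in short steps, Python scripts to look and compute and a tool call to move; the robot and the scene stay as the last step left them, time stands still between calls to the robot, and variables do not carry over. Pictures are saved under pics/ and viewed, and the job is handed in when it is done.

Besides the shell and the picture viewer there is one more tool, called after "Request:" as name(argument=value, ...), one argument or row to a line, values as JSON. send_rows: Moves the arm, as the interface text tells. Its arguments: {"type":"object","properties":{"increments":{"type":"array"},"newtons":{"type":"number"}},"required":["increments"]}

```bash
mkdir -p pics; cat > h.py <<'E'
import numpy as np, cv2
from scipy.spatial.transform import Rotation as R
from workcell import r
def quat(q): return R.from_quat([q[1],q[2],q[3],q[0]])
def T(s):
    M=np.eye(4);M[:3,:3]=quat(s["ee_rot"]).as_matrix();M[:3,3]=s["ee_pos"];return M
def snap(name,fn):
    s=r.get_state(); c=r.read_camera(name)
    P=c["pose"] if "pose" in c else T(s)@np.array(c["mount"])
    cv2.imwrite(f"pics/{fn}.png",c["frame"][:,:,::-1])
    np.savez(f"pics/{fn}.npz",P=P,k=[c["fx"],c["fy"],c["cx"],c["cy"],c["k1"]],f=c["frame"])
    return s
def ray(fn,px):
    d=np.load(f"pics/{fn}.npz");fx,fy,cx,cy,k1=d["k"];P=d["P"]
    K=np.array([[fx,0,cx],[0,fy,cy],[0,0,1]])
    u=cv2.undistortPoints(np.array(px,float).reshape(-1,1,2),K,np.array([k1,0,0,0.]))[:,0]
    D=np.c_[u[:,0],-u[:,1],-np.ones(len(u))]@P[:3,:3].T
    return P[:3,3],D
def onz(fn,px,z):
    o,D=ray(fn,px); return o+D*((z-o[2])/D[:,2])[:,None]
def proj(fn,pts):
    d=np.load(f"pics/{fn}.npz");fx,fy,cx,cy,k1=d["k"];P=d["P"]
    p=(np.array(pts,float)-P[:3,3])@P[:3,:3]
    u=np.c_[p[:,0]/-p[:,2],-p[:,1]/-p[:,2]]; u=u*(1+k1*(u**2).sum(1))[:,None]
    return u*[fx,fy]+[cx,cy]
E
python3 - <<'E'
from h import *
np.set_printoptions(precision=4,suppress=True)
for n in ["scene","side","wrist"]:
    s=snap(n,n+"0"); d=np.load(f"pics/{n}0.npz"); print(n,d["k"],d["P"])
print(s)
E
```

```text
scene [489.2515 489.2515 329.8733 236.0234  -0.0072] [[ 0.7532 -0.3837  0.5343  1.2155]
 [ 0.6578  0.4362 -0.614  -0.7325]
 [ 0.0025  0.8139  0.5809  0.8529]
 [ 0.      0.      0.      1.    ]]
side [541.0804 541.0804 319.9772 240.8732  -0.1267] [[-0.9819  0.1078 -0.1554  0.2477]
 [-0.1886 -0.4945  0.8485  1.605 ]
 [ 0.0146  0.8625  0.5059  1.0001]
 [ 0.      0.      0.      1.    ]]
wrist [427.8201 427.8201 326.4733 237.9893  -0.0423] [[-0.4002  0.8844  0.24    0.3155]
 [-0.9164 -0.3867 -0.1033  0.5444]
 [ 0.0014 -0.2613  0.9653  0.384 ]
 [ 0.      0.      0.      1.    ]]
{'time_s': 0.1, 'q': array([ 1.4176,  0.3855,  0.0068, -0.0004, -1.194 , -0.2586]), 'joint_vel': array([-0.0013, -0.0012,  0.0021,  0.0007,  0.0004,  0.0018]), 'joint_efforts': array([ -0.0002, -39.169 ,  18.7933,   4.2319,   0.0134,  -0.0001]), 'ee_pos': array([0.2499, 0.5723, 0.2216]), 'ee_rot': array([ 0.001 ,  0.9789, -0.2045, -0.0001]), 'ft_force': array([ 0.1912, -0.4938, -0.2007]), 'ft_torque': array([-0.0223,  0.0064, -0.0287]), 'width': 0.08673106155094602}
```

View pics/scene0.png

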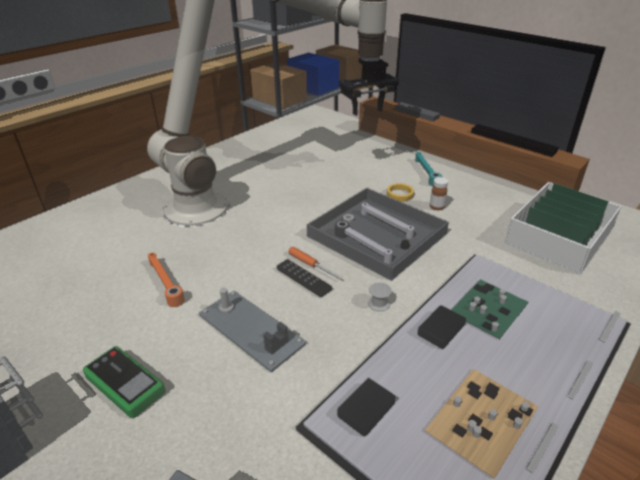

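View pics/side0.png

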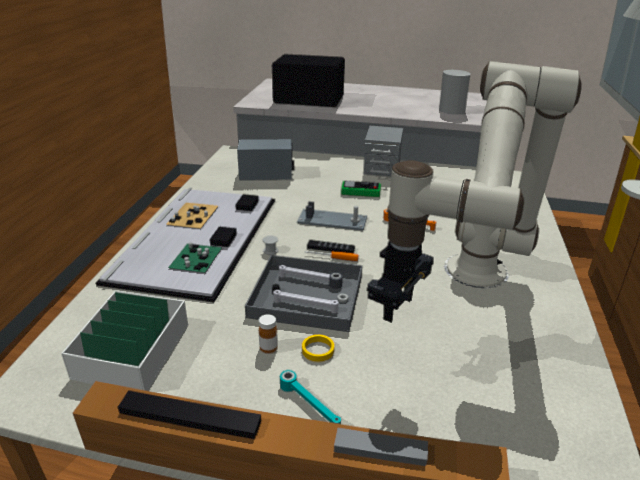

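View pics/wrist0.png

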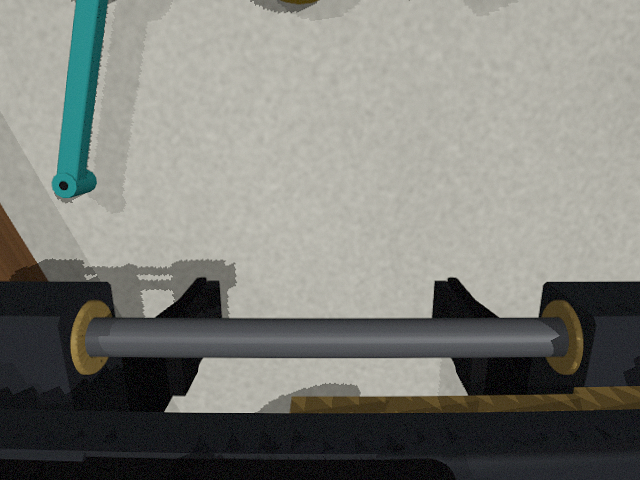

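The scene view shows the crate around (377,230), with the dark hub at about (341,229) and the jig at about (252,328). The side view shows the hub at about (336,280). The wrist view doesn't reach the crate. I'll enlarge the crate and jig.

```bash
python3 - <<'E'
from h import *
a=cv2.imread("pics/scene0.png");b=cv2.imread("pics/side0.png")
def z(i,x,y,w,h,k): return cv2.resize(i[y:y+h,x:x+w],None,fx=k,fy=k,interpolation=cv2.INTER_CUBIC)
c1=z(a,300,180,160,100,5);c2=z(a,190,275,130,100,5);c3=z(b,240,240,140,100,5);c4=z(b,285,190,100,50,7)
for i,c in enumerate([c1,c2,c3,c4]): cv2.imwrite(f"pics/c{i}.png",c)
print(onz("scene0",[[341,222],[388,250],[229,290],[275,332]],.04))
print(onz("side0",[[336,275],[281,267]],.04))
E
```

```text
[[ 0.44543031  0.20284389  0.04      ]
 [ 0.63149782  0.18253715  0.04      ]
 [ 0.43163457 -0.21148732  0.04      ]
 [ 0.61920407 -0.23368037  0.04      ]]
[[0.45258455 0.19408788 0.04      ]
 [0.63438827 0.18592495 0.04      ]]
```

View pics/c0.png

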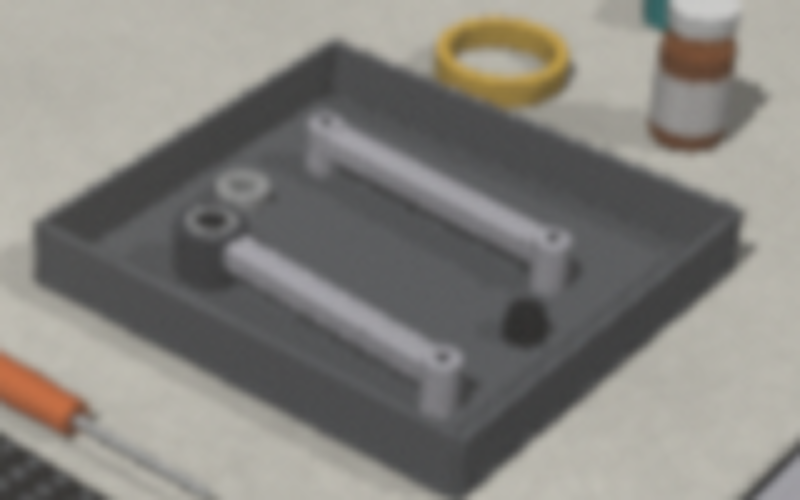

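View pics/c1.png

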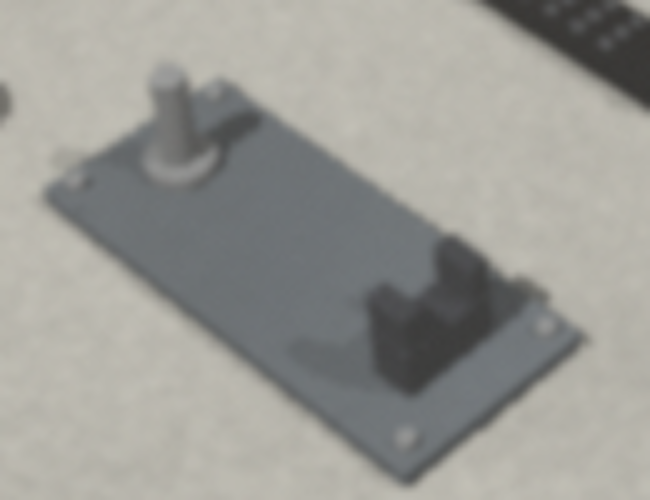

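View pics/c2.png

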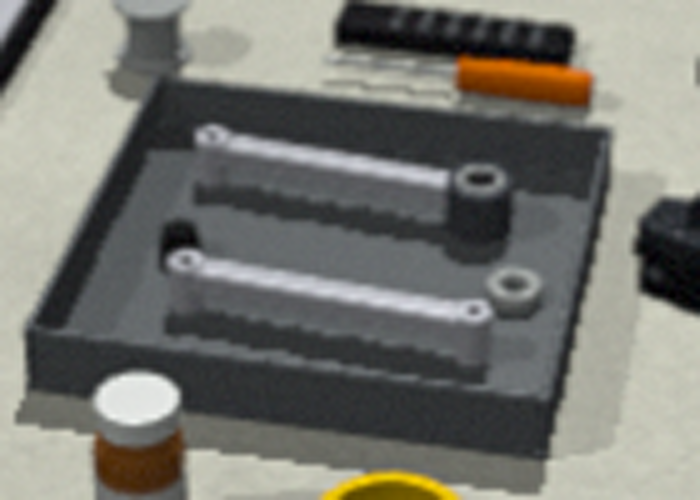

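View pics/c3.png

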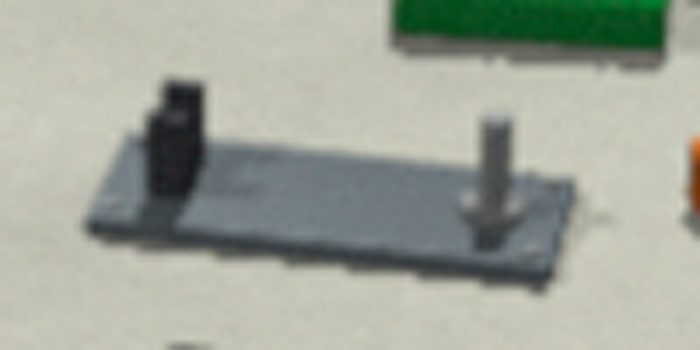

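```bash
cat >> h.py <<'E'
def tri(a,pa,b,pb):
    o1,d1=ray(a,[pa]);o2,d2=ray(b,[pb]);d1=d1[0];d2=d2[0]
    A=np.c_[d1,-d2];t=np.linalg.lstsq(A,o2-o1,rcond=None)[0]
    p,q=o1+d1*t[0],o2+d2*t[1]; return (p+q)/2,np.linalg.norm(p-q)
E
python3 - <<'E'
from h import *
np.set_printoptions(precision=4,suppress=True)
L=dict(hub=((342.4,224.2),(336.2,276),.041),thin=((388.6,251.4),(282.4,266.8),.039),spig=((224,289.4),(356,207.1),.072),fork=((274.4,328.4),(310,204),.062))
for k,(a,b,z) in L.items(): print(k,onz("scene0",[a],z)[0],onz("side0",[b],z)[0],*tri("scene0",a,"side0",b))
print("flux",onz("scene0",[[439,182]],.1),"crate corners",onz("scene0",[[308,224],[392,267],[448,223],[367,189]],.045))
print("strut",onz("scene0",[[365,204],[410.5,227.5]],.039),"spacer",onz("scene0",[[348.5,216.5]],.017))
E
```

```text
hub [0.457  0.1955 0.041 ] [0.4508 0.201  0.041 ] [0.4526 0.1986 0.0384] 0.0031951303196357875
thin [0.6357 0.1796 0.039 ] [0.6307 0.1823 0.039 ] [0.6327 0.1811 0.0374] 0.0035055372138209813
spig [ 0.4519 -0.2385  0.072 ] [ 0.4466 -0.2302  0.072 ] [ 0.4478 -0.2363  0.0685] 0.0011206788462173505
fork [ 0.6266 -0.2406  0.062 ] [ 0.6269 -0.2375  0.062 ] [ 0.6268 -0.24    0.0611] 0.001477420263335169
flux [[0.5882 0.5095 0.1   ]] crate corners [[0.384  0.1248 0.045 ]
 [0.686  0.1238 0.045 ]
 [0.6911 0.4021 0.045 ]
 [0.3891 0.4024 0.045 ]]
strut [[0.4358 0.3319 0.039 ]
 [0.6164 0.3167 0.039 ]] spacer [[0.4214 0.2683 0.017 ]]
```

Request:
send_rows(
  increments=[
    {"offset": [20,16,1],"rot": [0,0,-0.02],"grip": 100},
    {"offset": [53,42,3],"rot": [0,0,-0.05],"grip": 100},
    {"offset": [90,71,5],"rot": [0,0,-0.09],"grip": 100},
    {"offset": [128,101,8],"rot": [0,0,-0.13],"grip": 100},
    {"offset": [166,131,10],"rot": [0,0,-0.17],"grip": 100},
    {"offset": [204,161,12],"rot": [0,0,-0.21],"grip": 100},
    {"offset": [242,190,15],"rot": [0,0,-0.25],"grip": 100},
    {"offset": [279,219,17],"rot": [0,0,-0.28],"grip": 100},
    {"offset": [312,245,19],"rot": [0,0,-0.305],"grip": 100},
    {"offset": [332,261,20],"rot": [0,0,-0.315],"grip": 100},
  ],
)

```text
time_s: 1.15
ee_pos: [0.4503, 0.198, 0.2022]
ee_rot: [0.0, 0.999, -0.049, -0.0]
ft_force: [0.4, 0.4, 0.3]
width: 0.0872
```

Request:
send_rows(
  increments=[
    {"offset": [0,0,0],"rot": [0,0,0],"grip": 55},
    {"offset": [0,0,0],"rot": [0,0,0],"grip": 55},
    {"offset": [0,0,0],"rot": [0,0,0],"grip": 55},
  ],
)

```text
time_s: 1.45
ee_pos: [0.4496, 0.2013, 0.2025]
ee_rot: [-0.0, 0.999, -0.048, -0.0]
ft_force: [0.5, -0.3, 1.0]
width: 0.0707
```

```bash
python3 - <<'E'
from h import *
s=snap("wrist","w1");print(s["ee_pos"],s["ee_rot"],s["joint_vel"],s["q"],s["width"])
print(proj("w1",[[.4535,.1985,.041],[.632,.181,.039],[.51,.193,.037]]))
E
```

```text
[0.44964023 0.20132762 0.20250936] [-3.44537442e-05  9.98847094e-01 -4.80050000e-02 -4.79872850e-05] [ 0.01071346 -0.00170792  0.00141137  0.00170389 -0.00071272  0.00138356] [ 7.51246784e-01  1.76106815e-01 -3.38952004e-01 -1.34260836e-04
 -1.05575503e+00  7.23568763e-01] 0.07065717953697812
[[330.3707752  212.47100499]
 [331.37943699 -46.3318109 ]
 [330.58551101 136.9988017 ]]
```

View pics/w1.png

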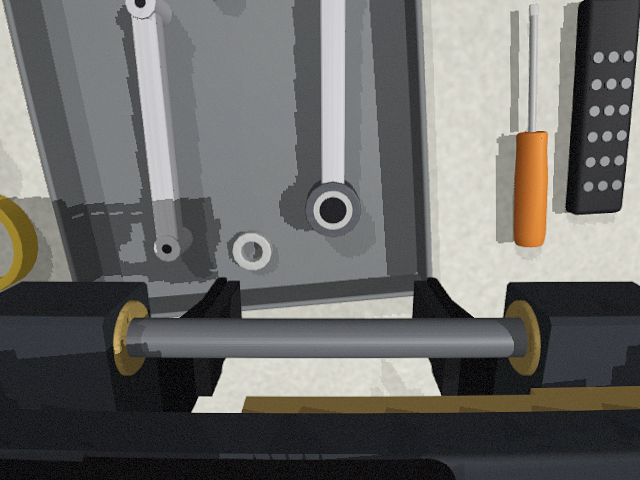

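The wrist view shows the swivel arm's hub at (333,210), with its bar running straight up the image at about x=333. I'll measure the bar edges and hub by mask.

```bash
python3 - <<'E'
from h import *
np.set_printoptions(precision=4,suppress=True)
f=np.load("pics/w1.npz")["f"]; g=cv2.cvtColor(f,cv2.COLOR_RGB2GRAY).astype(int)
C=[]
for y in range(5,176,10):
    x=np.where(g[y,305:365]>140)[0]+305
    if y%40==5: print(y,x.min(),x.max())
    C.append([(x.min()+x.max())/2,y])
p=onz("w1",C,.037); k=np.polyfit(p[:,0],p[:,1],1); print("bar slope",k[0],"y at .45",np.polyval(k,.45), "widths")
m=((g[180:240,300:366]>110)&(g[180:240,300:366]<256)).astype(np.uint8)
m[:4]=0
ys,xs=np.where(g[190:232,310:356]<40);print("hole",xs.mean()+310,ys.mean()+190)
h=[xs.mean()+310,ys.mean()+190]; P=onz("w1",[h],.041)[0];print("hub",P)
th=np.arctan(k[0]); print(th,P[:2]+.056*np.array([np.cos(th),np.sin(th)]), np.polyval(k,P[0]+.056*np.cos(th)))
E
```

```text
5 321 345
45 321 344
85 321 344
125 321 344
165 322 344
bar slope -0.09250457798599382 y at .45 0.19695533621364142 widths
hole 332.4642857142857 210.1809523809524
hub [0.4551 0.1967 0.041 ]
-0.09224206758912977 [0.5109 0.1916] 0.19132177870984163
```

Request:
send_rows(
  increments=[
    {"offset": [15,1,8],"rot": [0,0,0],"grip": 55},
    {"offset": [35,2,30],"rot": [0,0,0],"grip": 55},
    {"offset": [52,3,60],"rot": [0,0,0],"grip": 55},
    {"offset": [61,4,90],"rot": [0,0,0],"grip": 55},
    {"offset": [61.5,4,110],"rot": [0,0,0],"grip": 55},
    {"offset": [61.5,4,120],"rot": [0,0,0],"grip": 55},
    {"offset": [61.5,4,120],"rot": [0,0,0],"grip": 55},
    {"offset": [61.5,4,120],"rot": [0,0,0],"grip": 55},
  ],
)

```text
time_s: 2.3
ee_pos: [0.5113, 0.1914, 0.0832]
ee_rot: [-0.0, 0.999, -0.048, 0.001]
ft_force: [0.2, -0.0, -0.1]
width: 0.0482
```

```bash
python3 - <<'E'
from h import *
np.set_printoptions(precision=4,suppress=True)
s=snap("wrist","w2");snap("side","s2");snap("scene","c2s")
for i in range(3): s=r.get_state();print(s["ee_pos"],s["ee_rot"],s["width"],s["ft_force"],s["ft_torque"])
f=np.load("pics/w2.npz")["f"]; g=cv2.cvtColor(f,cv2.COLOR_RGB2GRAY).astype(int)
for y in (20,60,100,140,180): 
    x=np.where(g[y,250:400]>140)[0]+250;print(y,x.min(),x.max(),onz("w2",[[(x.min()+x.max())/2,y]],.037))
E
```

```text
[0.5114 0.1914 0.0839] [-0.0009  0.9988 -0.0481  0.0012] 0.04776417893081529 [0.0306 0.718  0.1241] [-0.0483  0.0056  0.0254]
[0.5114 0.1914 0.0839] [-0.0009  0.9988 -0.0481  0.0012] 0.04776417893081529 [0.0306 0.718  0.1241] [-0.0483  0.0056  0.0254]
[0.5114 0.1914 0.0839] [-0.0009  0.9988 -0.0481  0.0012] 0.04776417893081529 [0.0306 0.718  0.1241] [-0.0483  0.0056  0.0254]
20 312 346 [[0.627  0.1797 0.037 ]]
60 309 379 [[0.6094 0.1745 0.037 ]]
100 309 380 [[0.5919 0.1757 0.037 ]]
140 310 345 [[0.5744 0.1854 0.037 ]]
180 310 345 [[0.5554 0.1872 0.037 ]]
```

View pics/w2.png

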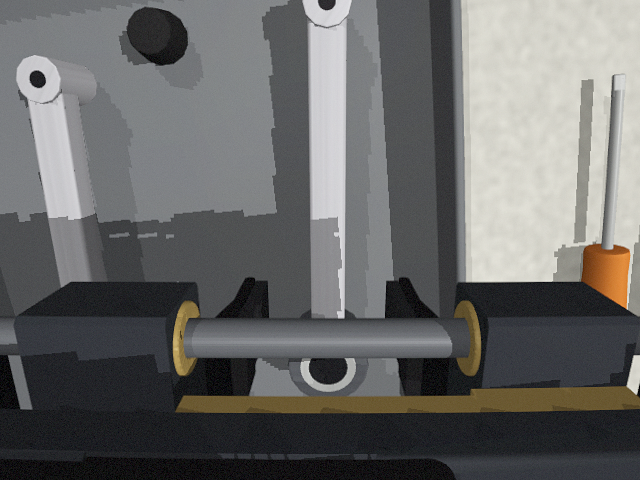

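The bar is centred between the fingers. The thin end shows at (326,6) and the hub at (328,370), behind the gripper rod. I'll check the balance point against both ends.

```bash
python3 - <<'E'
from h import *
np.set_printoptions(precision=4,suppress=True)
a=onz("w2",[[326.5,4]],.039)[0];b=onz("w2",[[328,370]],.041)[0];print(a,b,np.linalg.norm((a-b)[:2]))
u=(a-b)/np.linalg.norm(a-b);m=(a+b)/2;print("bal from mid",m+u*(.056-.09),np.arctan2(u[1],u[0]))
E
```

```text
[0.6332 0.1802 0.039 ] [0.4534 0.1966 0.041 ] 0.18052848056901238
bal from mid [0.5095 0.1915 0.0404] -0.09105238963379178
```

Request:
send_rows(
  increments=[
    {"offset": [-1,0,15],"rot": [0,0,0],"grip": 55},
    {"offset": [-1,0,35],"rot": [0,0,0],"grip": 55},
    {"offset": [-1,0,55],"rot": [0,0,0],"grip": 55},
    {"offset": [-1,0,67],"rot": [0,0,0],"grip": 55},
    {"offset": [-1,0,72],"rot": [0,0,0],"grip": 55},
    {"offset": [-1,0,72],"rot": [0,0,0],"grip": 55},
    {"offset": [-1,0,72],"rot": [0,0,0],"grip": 55},
  ],
  newtons=30,
)

```text
time_s: 3.15
ee_pos: [0.5104, 0.1913, 0.0114]
ee_rot: [-0.0, 0.999, -0.048, 0.001]
ft_force: [0.5, -0.5, 0.8]
width: 0.048
```

Request:
send_rows(
  increments=[
    {"offset": [0,0,0],"rot": [0,0,0],"grip": 30},
    {"offset": [0,0,0],"rot": [0,0,0],"grip": 20},
    {"offset": [0,0,0],"rot": [0,0,0],"grip": 10},
    {"offset": [0,0,0],"rot": [0,0,0],"grip": 5},
    {"offset": [0,0,0],"rot": [0,0,0],"grip": 5},
    {"offset": [0,0,0],"rot": [0,0,0],"grip": 5},
  ],
  newtons=30,
)

```text
time_s: 3.75
ee_pos: [0.5098, 0.1909, 0.0107]
ee_rot: [-0.0, 0.999, -0.048, 0.0]
ft_force: [-0.3, 0.3, 1.5]
width: 0.0175
```

Gripped at 17.5 mm, which matches the 18 mm bar. I'll lift a little and check.

Request:
send_rows(
  increments=[
    {"offset": [0,0,-3],"rot": [0,0,0],"grip": 5},
    {"offset": [0,0,-10],"rot": [0,0,0],"grip": 5},
    {"offset": [0,0,-22],"rot": [0,0,0],"grip": 5},
    {"offset": [0,0,-40],"rot": [0,0,0],"grip": 5},
    {"offset": [0,0,-60],"rot": [0,0,0],"grip": 5},
    {"offset": [0,0,-80],"rot": [0,0,0],"grip": 5},
    {"offset": [0,0,-100],"rot": [0,0,0],"grip": 5},
    {"offset": [0,0,-115],"rot": [0,0,0],"grip": 5},
    {"offset": [0,0,-120],"rot": [0,0,0],"grip": 5},
    {"offset": [0,0,-120],"rot": [0,0,0],"grip": 5},
  ],
)

```text
time_s: 4.75
ee_pos: [0.5098, 0.191, 0.1315]
ee_rot: [-0.001, 0.999, -0.048, 0.001]
ft_force: [-0.1, 0.5, -5.3]
width: 0.018
```

```bash
python3 - <<'E'
from h import *
np.set_printoptions(precision=4,suppress=True)
s=snap("wrist","w3");snap("side","s3")
print(s["ee_pos"],s["ee_rot"],s["width"],s["ft_force"],s["ft_torque"],s["q"])
c=cv2.imread("pics/s3.png")[150:350,220:460];cv2.imwrite("pics/s3c.png",cv2.resize(c,None,fx=3,fy=3,interpolation=2))
E
```

```text
[0.5098 0.191  0.1315] [-0.0007  0.9988 -0.0485  0.0006] 0.01803586929554223 [-0.095   0.4833 -5.258 ] [-0.0548  0.0143 -0.0383] [ 0.6562  0.3336 -0.3197 -0.0003 -0.9157  0.8177]
```

View pics/w3.png

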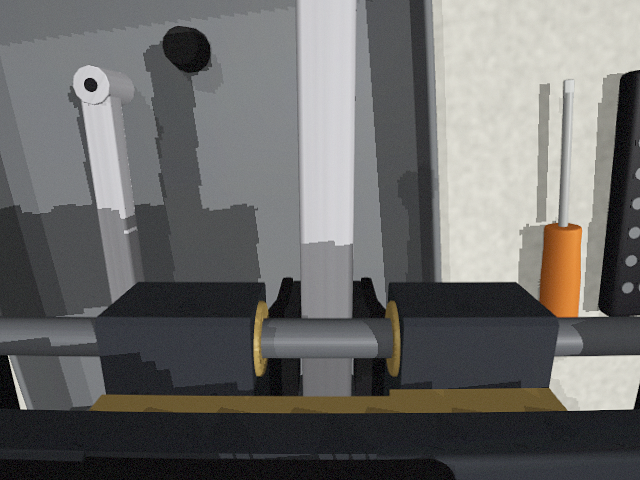

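View pics/s3c.png

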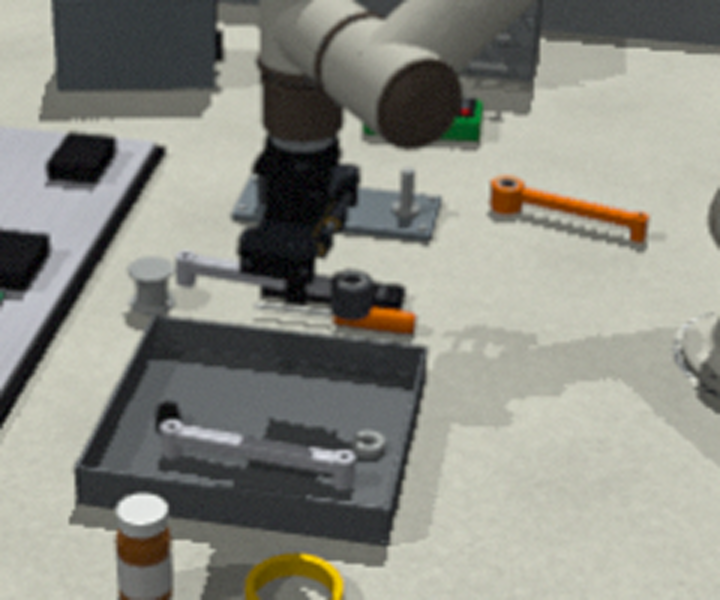

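The arm is gripped and level, and the strut, foot and spacer haven't moved. Next I'll carry it high to a spot beside the jig, so the wrist camera can see the spigot and fork next to the bar.

Request:
send_rows(
  increments=[
    {"offset": [0,8,-15],"rot": [0,0,0],"grip": 5},
    {"offset": [0,30,-35],"rot": [0,0,-0.01],"grip": 5},
    {"offset": [0,65,-60],"rot": [0,0,-0.02],"grip": 5},
    {"offset": [0,105,-85],"rot": [0,0,-0.03],"grip": 5},
    {"offset": [0,150,-105],"rot": [0,0,-0.04],"grip": 5},
    {"offset": [0,195,-125],"rot": [0,0,-0.05],"grip": 5},
    {"offset": [0,240,-143],"rot": [0,0,-0.06],"grip": 5},
    {"offset": [-1,285,-158],"rot": [0,0,-0.065],"grip": 5},
    {"offset": [-1,325,-166],"rot": [0,0,-0.07],"grip": 5},
    {"offset": [-1,347,-169],"rot": [0,0,-0.075],"grip": 5},
  ],
)

```text
time_s: 5.85
ee_pos: [0.4743, -0.157, 0.2994]
ee_rot: [0.0, 1.0, -0.012, -0.0]
ft_force: [0.5, 1.0, -4.6]
width: 0.0178
```

Request:
send_rows(
  increments=[
    {"offset": [0,6,0],"rot": [0,0,0],"grip": 5},
    {"offset": [0,6,0],"rot": [0,0,0],"grip": 5},
    {"offset": [0,6,0],"rot": [0,0,0],"grip": 5},
    {"offset": [0,6,0],"rot": [0,0,0],"grip": 5},
  ],
)

```text
time_s: 6.25
ee_pos: [0.4751, -0.1594, 0.2989]
ee_rot: [-0.0, 1.0, -0.01, -0.001]
ft_force: [0.6, 0.2, -4.9]
width: 0.0177
```

```bash
python3 - <<'E'
from h import *
np.set_printoptions(precision=4,suppress=True)
s=snap("wrist","w4")
print(s["ee_pos"],s["ee_rot"],s["width"],s["ft_force"],s["ft_torque"],s["joint_vel"])
print(proj("w4",[[.4495,-.235,.072],[.627,-.239,.062]]))
E
```

```text
[ 0.4751 -0.1594  0.2989] [-0.0002  0.9999 -0.0102 -0.0006] 0.01769077938915145 [ 0.629   0.2133 -4.9451] [-0.027  -0.0221  0.0185] [ 0.0026 -0.0043  0.0037  0.0024 -0.0018  0.002 ]
[[408.3147 227.5394]
 [416.1144  24.5856]]
```

View pics/w4.png

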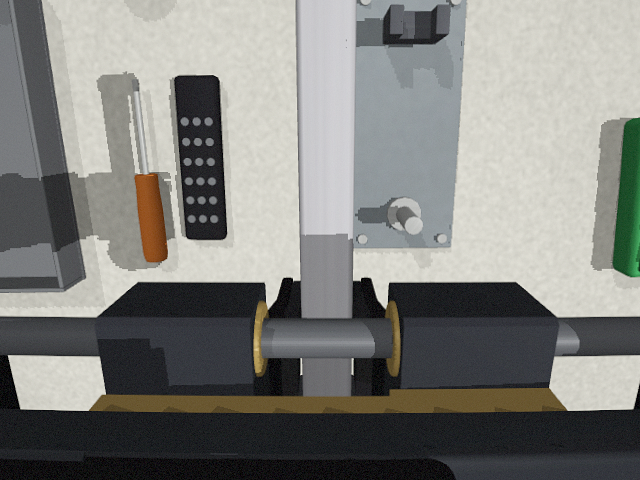

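```bash
python3 - <<'E'
import cv2,numpy as np
a=cv2.imread("pics/w4.png")
t=cv2.resize(a[0:60,355:475],None,fx=6,fy=6,interpolation=0);b=cv2.resize(a[180:250,355:475],None,fx=6,fy=6,interpolation=0)
cv2.imwrite("pics/w4c.png",np.vstack([t[:270*1],b[:330]]))
cv2.imwrite("pics/w4b.png",b);cv2.imwrite("pics/w4t.png",t)
E
```

```text
(no output)
```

View pics/w4b.png

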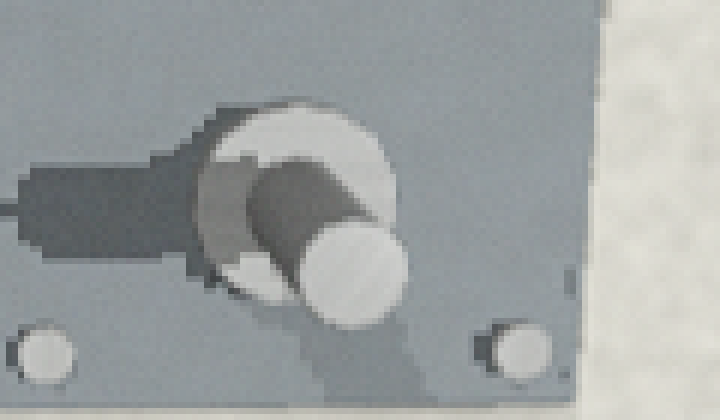

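View pics/w4t.png

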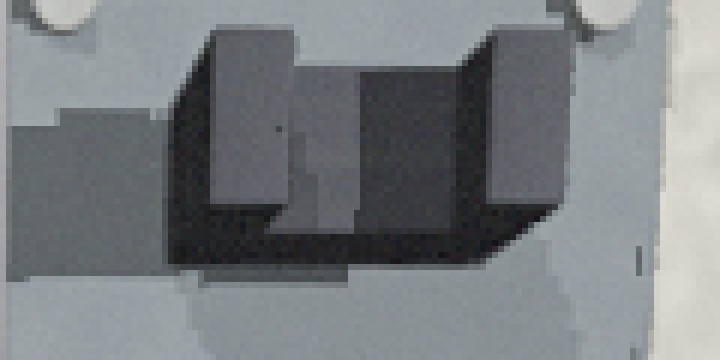

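```bash
python3 - <<'E'
from h import *
np.set_printoptions(precision=4,suppress=True)
S=onz("w4",[[413.3,225.0]],.072)[0];F=onz("w4",[[419.7,19]],.062)[0];print(S,F,np.linalg.norm((S-F)[:2]))
# screws/plate checks: re-evaluate static views
for Sx,Fx in [(S,F)]:
    u=(Fx-Sx)[:2];th=np.arctan2(u[1],u[0]);m=(Fx+Sx)[:2]/2;print("yaw",th,"mid",m)
    u/=np.linalg.norm(u);t=m+u*(.056-.09);print("TCP target",t)
print(proj("scene0",[S,F]),proj("side0",[S,F]))
s=r.get_state();M=T(s);tw=np.r_[t,.1177];print("tool delta mm",M[:3,:3].T@(tw-M[:3,3])*1000, "tool yaw",np.arctan2(M[1,0],M[0,0]))
E
```

```text
[ 0.4519 -0.2396  0.072 ] [ 0.6314 -0.242   0.062 ] 0.17959449275170514
yaw -0.013183039333958597 mid [ 0.5416 -0.2408]
TCP target [ 0.5077 -0.2403]
[[223.6229 289.6335]
 [275.4887 329.8117]] [[354.9701 205.8804]
 [309.1033 203.3846]]
tool delta mm [ 34.2605  80.3322 181.369 ] tool yaw -0.020169721228869005
```

Request:
send_rows(
  increments=[
    {"offset": [6,14,0],"rot": [0,0,0],"grip": 5},
    {"offset": [15,35,10],"rot": [0,0,-0.003],"grip": 5},
    {"offset": [26,60,30],"rot": [0,0,-0.007],"grip": 5},
    {"offset": [34,76,55],"rot": [0,0,-0.007],"grip": 5},
    {"offset": [34,80,80],"rot": [0,0,-0.007],"grip": 5},
    {"offset": [34,80,105],"rot": [0,0,-0.007],"grip": 5},
    {"offset": [34,80,125],"rot": [0,0,-0.007],"grip": 5},
    {"offset": [34,80,133],"rot": [0,0,-0.007],"grip": 5},
    {"offset": [34,80,136],"rot": [0,0,-0.007],"grip": 5},
    {"offset": [34,80,136],"rot": [0,0,-0.007],"grip": 5},
  ],
)

```text
time_s: 7.3
ee_pos: [0.508, -0.2413, 0.1641]
ee_rot: [0.0, 1.0, -0.007, 0.0]
ft_force: [0.2, -0.1, -4.1]
width: 0.0177
```

```bash
python3 - <<'E'
from h import *
np.set_printoptions(precision=4,suppress=True)
s=snap("wrist","w5");snap("side","s5");snap("scene","c5")
print(s["ee_pos"],s["ee_rot"],s["width"],s["ft_force"],s["ft_torque"],s["joint_vel"])
c=cv2.imread("pics/s5.png")[130:250,270:400];c=cv2.resize(c,None,fx=5,fy=5,interpolation=2);cv2.imwrite("pics/s5c.png",c)
c=cv2.imread("pics/c5.png")[230:370,190:330];c=cv2.resize(c,None,fx=4,fy=4,interpolation=2);cv2.imwrite("pics/c5c.png",c)
E
```

```text
[ 0.508  -0.2413  0.1641] [ 0.0003  1.     -0.0071  0.0004] 0.01768375982376631 [ 0.2072 -0.1334 -4.1454] [-0.0354  0.0055  0.0164] [-0.0005 -0.0155  0.0138  0.004  -0.0036  0.0001]
```

View pics/w5.png

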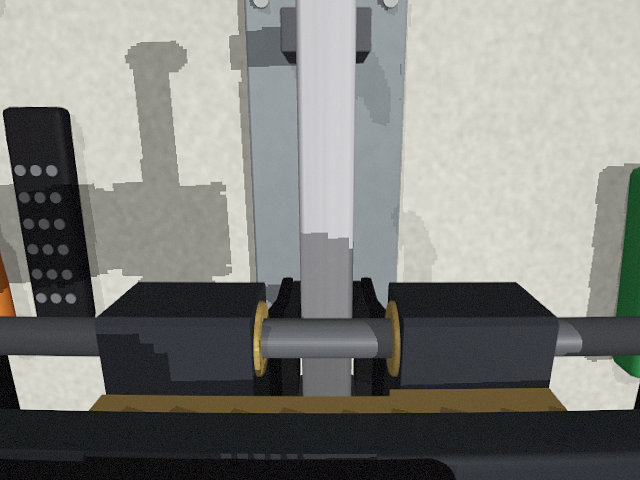

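View pics/s5c.png

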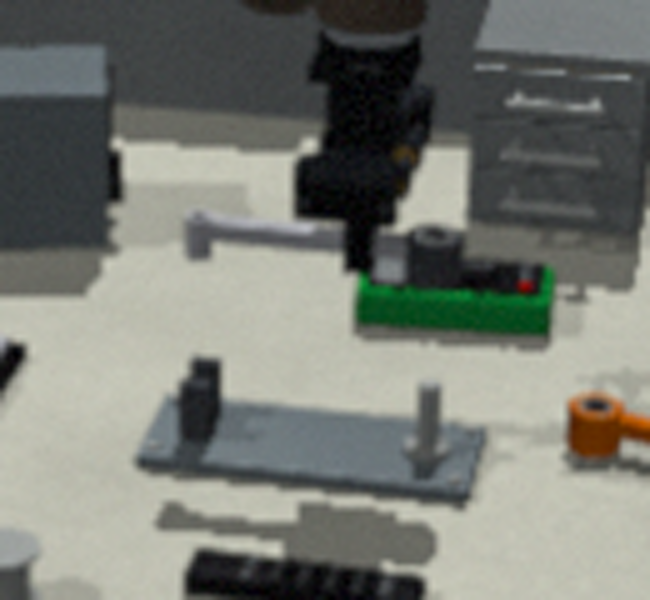

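View pics/c5c.png

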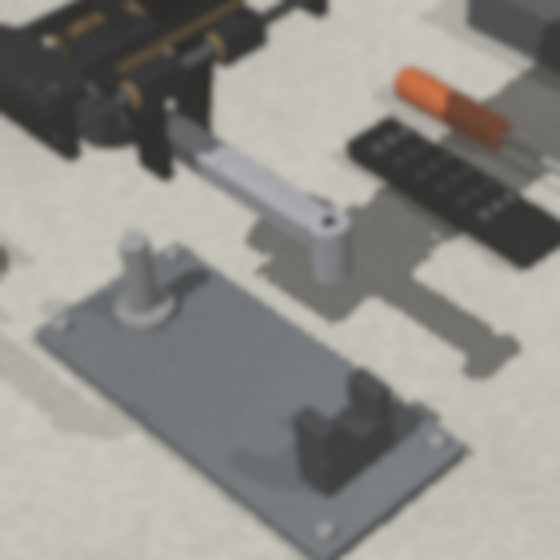

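```bash
python3 - <<'E'
from h import *
np.set_printoptions(precision=4,suppress=True)
hp=(437/5+269.6,232/5+129.6); tp=(197/5+269.6,218/5+129.6); tc=(328/4+189.6,219/4+229.6)
print("hub@z",onz("side5".replace("side5","s5"),[hp],.1944),"thin side",onz("s5",[tp],.1924),"thin scene",onz("c5",[tc],.1924),"tri",tri("s5",tp,"c5",tc))
# same-cam static spigot/fork
print("spig side",onz("side0",[(356,207.1)],.072),"fork side",onz("side0",[(310,204)],.062),"fork scene",onz("scene0",[(274.4,328.4)],.062))
u=np.array([np.cos(-.0142),np.sin(-.0142)])
t=np.array([.508,-.2413]);h=t-.056*u;e=t+.124*u
print("pred px side hub,thin",proj("s5",[[*h,.1944],[*e,.1924]]),hp,tp,"scene thin",proj("c5",[[*e,.1924]]),tc)
E
```

```text
hub@z [[ 0.4505 -0.2439  0.1944]] thin side [[ 0.6309 -0.2342  0.1924]] thin scene [[ 0.6304 -0.2407  0.1924]] tri (array([ 0.6307, -0.2396,  0.1909]), np.float64(0.00276945969460312))
spig side [[ 0.4466 -0.2302  0.072 ]] fork side [[ 0.6269 -0.2375  0.062 ]] fork scene [[ 0.6266 -0.2406  0.062 ]]
pred px side hub,thin [[356.4778 176.3212]
 [309.1893 172.2666]] (357.0, 176.0) (309.0, 173.2) scene thin [[271.3047 285.2616]] (271.6, 284.35)
```

The held arm lies where predicted, level and centred on the fork. The static cameras put the jig about 2–4 mm less in x than the wrist camera does, so I'll shift −1.5 mm and descend gently.

Request:
send_rows(
  increments=[
    {"offset": [0,0,4],"rot": [0,0,0],"grip": 5},
    {"offset": [-1,0,11],"rot": [0,0,0],"grip": 5},
    {"offset": [-1.5,0,20],"rot": [0,0,0],"grip": 5},
    {"offset": [-1.5,0,29],"rot": [0,0,0],"grip": 5},
    {"offset": [-1.5,0,37],"rot": [0,0,0],"grip": 5},
    {"offset": [-1.5,0,42],"rot": [0,0,0],"grip": 5},
    {"offset": [-1.5,0,45],"rot": [0,0,0],"grip": 5},
    {"offset": [-1.5,0,46],"rot": [0,0,0],"grip": 5},
    {"offset": [-1.5,0,46],"rot": [0,0,0],"grip": 5},
    {"offset": [-1.5,0,46],"rot": [0,0,0],"grip": 5},
  ],
)

```text
time_s: 8.45
ee_pos: [0.5061, -0.2412, 0.1179]
ee_rot: [0.0, 1.0, -0.007, 0.0]
ft_force: [-0.2, -0.0, -4.4]
width: 0.0175
```

Request:
send_rows(
  increments=[
    {"offset": [0,0,0],"rot": [0,0,0],"grip": 5},
    {"offset": [0,0,0],"rot": [0,0,0],"grip": 5},
    {"offset": [0,0,0],"rot": [0,0,0],"grip": 5},
    {"offset": [0,0,0],"rot": [0,0,0],"grip": 5},
    {"offset": [0,0,0],"rot": [0,0,0],"grip": 5},
  ],
)

```text
time_s: 8.95
ee_pos: [0.5058, -0.2411, 0.1176]
ee_rot: [0.0, 1.0, -0.007, 0.0]
ft_force: [0.2, -0.2, -4.7]
width: 0.0177
```

```bash
python3 - <<'E'
from h import *
np.set_printoptions(precision=4,suppress=True)
s=snap("side","s6");snap("scene","c6");snap("wrist","w6")
print(s["ee_pos"],s["ee_rot"],s["width"],s["ft_force"],s["ft_torque"],s["joint_vel"])
c=cv2.imread("pics/s6.png")[150:250,280:400];c=cv2.resize(c,None,fx=6,fy=6,interpolation=2);cv2.imwrite("pics/s6c.png",c)
c=cv2.imread("pics/c6.png")[230:370,190:330];c=cv2.resize(c,None,fx=4,fy=4,interpolation=2);cv2.imwrite("pics/c6c.png",c)
E
```

```text
[ 0.5058 -0.2411  0.1176] [ 0.      1.     -0.0074  0.    ] 0.01771611654034222 [ 0.187  -0.2045 -4.7289] [-0.0544 -0.0041 -0.0877] [-0.002   0.0027 -0.0005 -0.0015  0.0006  0.0003]
```

View pics/s6c.png

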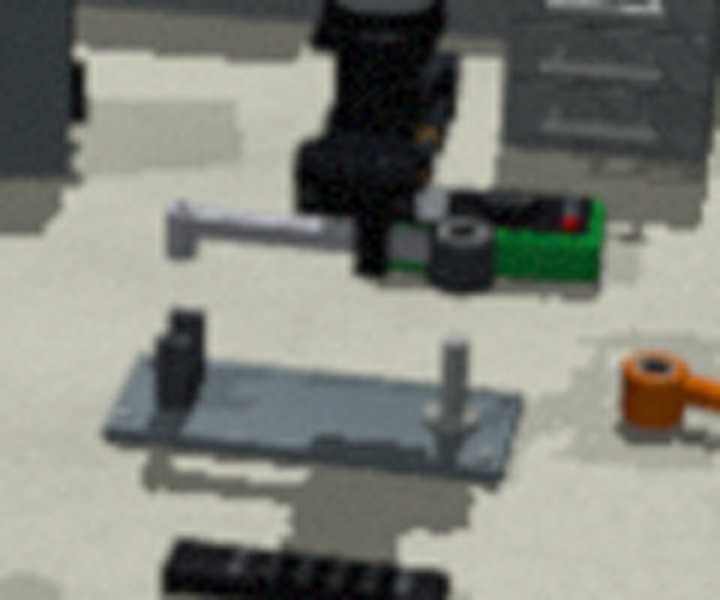

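View pics/c6c.png

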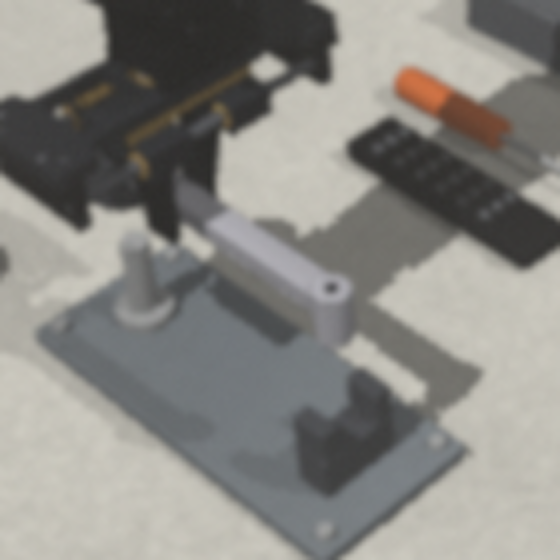

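View pics/w6.png

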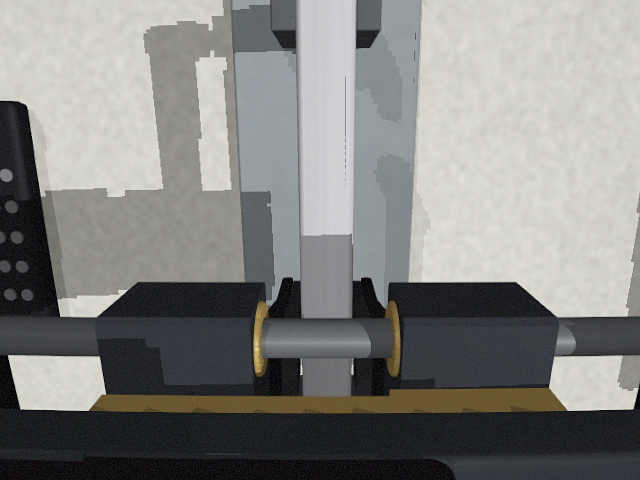

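```bash
python3 - <<'E'
from h import *
np.set_printoptions(precision=4,suppress=True)
u=np.array([np.cos(-.0148),np.sin(-.0148)]);t=np.array([.5058,-.2411]);h=t-.056*u;e=t+.124*u
zu=.1176-.0057
print("side pred hubtop,thintop,below-hub@.072,below-thin@.062",proj("s6",[[*h,zu+.036],[*e,zu+.034],[*h,.072],[*e,.062]]))
print("side seen hubtop",462/6+279.6,231/6+149.6,"thin",182/6+279.6,210/6+149.6,"spig",455/6+279.6,345/6+149.6)
print("scene pred",proj("c6",[[*e,zu+.034],[*h,.072],[*e,.062]]),"seen thin",332/4+189.6,288/4+229.6,"spig",135/4+189.6,240/4+229.6,"fork",(310+372)/8+189.6,(413+381)/8+229.6)
E
```

```text
side pred hubtop,thintop,below-hub@.072,below-thin@.062 [[356.4677 187.7885]
 [309.6859 183.5924]
 [355.5253 205.8575]
 [309.5698 203.3184]]
side seen hubtop 356.6 188.1 thin 309.93333333333334 184.6 spig 355.43333333333334 207.1
scene pred [[272.1156 301.5452]
 [222.8545 289.3919]
 [274.6495 329.6873]] seen thin 272.6 301.6 spig 223.35 289.6 fork 274.85 328.85
```

Prediction and images agree within about 1 px at the hub/spigot and the thin end/fork. Everything is still, so I'm handing in.

```bash
python3 -c "
from h import *
print(r.job_done()); s=r.get_state(); print(s['time_s'],s['ee_pos'],s['width'],s['ft_force'])"
```

```text
the job is handed in; nothing more can be done
None
the job is handed in; nothing more can be done
```

I gripped the swivel arm by its bar at the balance point, about 56 mm from the hub, and lifted it straight out of the crate. I carried it to the jig and handed in still holding it, at about 9 s of the 42 s.

**Last checks:**
- **Height:** the hub's underside was about 112 mm above the table, 40 mm clear of the spigot top. This comes from the TCP reading, not a separate measurement.
- **Position:** in the scene and side views, the hub was over the spigot and the thin end over the fork to within about 1 px, or 2–3 mm. The scene camera could not see the hub, so that check rests on the side view.
- **Level and steady:** the tool pointed straight down and the bar was level to within 1 px. The joints were still and the grip steady at 17.7 mm, set to 30 N.
- **No jig contact:** the force stayed at the part's weight, about 4–5 N, and nothing suggested contact with the jig.
- **Other crate parts:** the strut, spacer and foot were in place after the lift. I did not look at the crate again after that.

**One disagreement:** the static cameras put the jig up to about 4 mm nearer in x than the wrist camera did, except at the spigot, where the scene camera agreed with it. I split the difference with a 1.5 mm shift, so a centring error of 1–3 mm may remain.

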